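Pry open a logger's battery door with a pen tester and hold the tester on the contact

ROBOT

A 6-joint arm with a two-finger parallel gripper is mounted at the origin on the work surface; the furniture and walls round the work are solid. World frame = base frame: x ahead of the robot, y to its left, z up, the work surface at z = 0. Lengths are in m, angles in rad, forces in N, time in s.
With the tool pointing down it reaches from about 0.35 to 0.775 m from the base axis. Payload 7.3 kg.
Tool frame: the origin (TCP) lies on the mounting face of the last link; the fingertips stand 178 mm ahead of it and the grasp point (between the pads) lies 159 mm ahead of it (robot.grip_depth is the distance from the TCP to the grasp point, in m); z points along the fingers, y is the line along which they close (so a half turn about z gives the same grasp; the last joint's range is limited). The gripper opens to 92 mm and grips with 3 to 60 N. Pads are 19 mm wide; open, the fingers measure 130 mm over their backs; the gripper's body (75 mm by 190 mm) begins 47 mm behind the grasp point.
Start: joints at [0.972, 0.342, 1.524, -0, 1.275, -0.146], TCP at [0.23, 0.472, 0.405] pointing down, gripper open.
Joint ranges: [-2.53, 2.53], [-0.77, 2.02], [0.04, 2.7], [-1, 4.14], [0.28, 2.66], [-3.11, 3.11]. Speed limits (rad/s): [2.57, 2.57, 3.14, 3.14, 3.14, 3.14].

INTERFACE

Orientations are given as [roll, pitch, yaw] about the fixed x, y, z axes, in that order (R = Rz(yaw) Ry(pitch) Rx(roll)).
In Python, from cell import observe, cams, robot, models gives the robot as it stands.
- The arm moves only by the shell command python3 -m jog 'ROWS' [FORCE]. ROWS is JSON, a list of rows, each a list of 3 entries, a list of its own where there are three numbers: the shift along the tool's x, y, z each as a share of 0.4 m, from -1 to 1, then the turn about the tool's z as a share of pi rad, from -1 to 1, then the closure, from 0 (fully open) to 1 (shut). In form: [[[x, y, z], turn, jaw], ...]. A call has 1 to 12 rows; each row is the pose to reach, as a shift and turn from the pose commanded when the call began, along the tool's axes at that moment, turning the shorter way round; what a row does not reach only later rows make up. A row lasts 1/8 s, in which the tool goes at most 62.5 mm and 10.7 degrees, less where a joint would pass 70% of its speed; a pose out of reach is approached as far as the arm can. A call with a number of a shift or a turn outside -1 to 1 is refused whole. A call with a gripper value outside its range is refused whole. The fingers move at their own pace and stop on an object; FORCE is the grip in N (left out, the last holds). Time passes only in rows, so rows that repeat a pose let the fingers close. It gives the time, the measured TCP pose, the force, the opening and the grip force at its end, in the units of the state.
- observe(): the state, without advancing time (a new reading comes with each control period).
- cams.read_camera(name): name is "scene" or "top" or "wrist"; returns the picture (420x560x3 uint8, red, green, blue); there is no depth.
- cams.camera_model(name): a dict with "camera_matrix" (3x3 intrinsics, pixels), "pose" (4x4, takes a point from camera to world coordinates). Camera axes: x right, y down, z forward; pixel columns grow to the right and rows downward; lengths in m; the calibration is good to about 2 mm. A picture is of the moment at which its call begins: read the wrist's pose just before it. camera_model takes no time and is no camera call; for the wrist camera it gives the pose at the moment of the call.
- robot.hand_in(): hands the job in; it is judged then, once.
Trained networks look in the newest picture that a camera, given by its name, has taken for a name from the list of things; names that differ only in an ending like _2 or _b are one class to them, and where a whole thing is asked for, a point or a joint stands for the part that bears it (a point fixed in the world has none). Each returns a list of dicts, best first, with "confidence" (0 to 1); they miss things now and then, are a little off and sometimes report something else, mostly with a low value. They report only what shows in the picture. A call takes as long as a camera call.
- models.find_in(target, camera): "position" ([x, y, z] in m, in world coordinates, good to about 4 mm: the middle of the surface that is visible of it).
- models.pinpoint(target, camera): "position" ([x, y, z] in m, in world coordinates, good to about 4 mm: a listed point, or the origin of a listed thing).
The state is a dict: "time": time; "qpos": joint angles; "qvel": joint speeds; "joint_efforts": joint torques, N m; "tool_pos": TCP position; "tool_rot": TCP orientation; "contact_force": force on the tool from outside, world axes, zero at the start; "torque": the same for the moment, N m; "opening": finger opening in m; "grip_force": force on a finger pad.
Only numpy, scipy, OpenCV 4.12 (cv2) and the standard library are available. Lean on these libraries where they do the work, as an engineer would, in place of code of your own. Each camera call takes 0.05 s, during which the arm holds its last target. There are 200 camera calls.

TASK

The data logger's battery pack is out and we want to know whether charging voltage reaches its bay. Take the flat-handled pen tester out of the tool rack, lever up the logger's flush battery door with the tester's blade in the pry notch (the gripper itself must not touch the logger) and swing the door open past upright. Then hold the tester upright with its tip on the round button of the plain spring contact, pressing lightly so that the leaf gives part of its travel but never reaches its stop, and clear of the case, the door and the forked contact, which must not be touched at all; finish while still holding it there, and leave the battery pack and the memory stick where they lie.

Things in the scene. Friction and masses are not known exactly. Their poses are not given: they have to be found in the camera images.
- tester: Loose pen-type voltage tester, 157 mm, 60 g, standing blade-down in the rack. Origin on its axis at the handle's lower end; z runs up along the handle. Handle: flat, dark, 84 mm long, 14 mm thick across x (16 in its lowest 10 mm), 20 mm wide across y, steel cap. Below the origin: round shaft, 6 mm diameter, 56 mm long, then the blade. Grip across x, about 45 mm above the origin.
- tester_tip (a point): The end of the tester's flat steel blade, on the axis, 70 mm below the tester's origin. The blade is 14 mm long, 1.8 mm thick across the tester's x and 6 mm wide across its y.
- rack: Aluminium tool rack fixed to the bench, 150 mm (its x) by 60 mm, top plate at z = 92 mm. Origin under its centre, z up. The tester hangs in the 9 mm hole at x = -40 mm, y = 0, its handle resting on the plate, shaft and blade 70 mm below it. A round-handled screwdriver stands fixed at x = +25 mm; its top is at z = 172 mm.
- logger: Grey data logger screwed to the bench. Origin at bench level under the centre of its battery bay; x towards the door's hinge (to the robot's left), z up. Case x -78 to +46, y -50 to +50, top z = 54 mm; corner guards and keys stand up to 3 mm higher. Bay x -29 to +29, y -32 to +32, floor z = 20 mm; the door closes it flush with the top.
- notch (a point): Pry notch of the logger: a ramped cut in the case's top in front of the door's free edge, 18 mm wide (logger y -9 to +9). Its ramp falls from the top at logger x = -48 mm to z = 41 mm at the bay's edge, x = -29 mm, whence a blade passes under the door's lip into the open bay. This point is the ramp's lower end, logger (-29, 0, 41) mm.
- door (a joint): Angle of the battery door, rad: 0 shut and flush, growing as it opens upward about the hinge on the logger's +x side; 1.57 upright, stop at 1.92. Dark plate 57 x 63 mm, 3 mm thick. The hinge is stiff (friction about 0.08 N m, some 1.4 N at the lip); the door stays where it is left.
- door_hinge (a point): Middle of the door's hinge axis, which is level and runs along the logger's y: at logger x = +29 mm, z = 54 mm.
- door_lip (a point): Middle of the lower edge of the door's free side, where the blade hooks under: 57.4 mm from the hinge along the door and 3 mm below the door's top face (logger (-28.4, 0, 51) mm when shut). It moves with the door.
- contact_plain: The battery contact to test: a block on the bay floor with one undivided brass spring leaf, 14 mm wide, sloping up towards logger -x, with one round flat button of 12 mm diameter near its free end. The two contacts sit side by side at logger y = +15 and -15 mm; which is where differs. Origin on the bay floor, axes as the logger's.
- spot_plain (a point): Centre of the top of the button on the plain contact's leaf: the spot to touch. At about logger x = -3 mm and 35 mm above the bench when free (there the leaf slopes by 0.25 rad). It sinks with the leaf.
- leaf_plain (a joint): Deflection of the plain contact's leaf, rad: 0 free, growing as its button is pressed down, stop at 0.25. The button sinks about 2.3 mm per 0.1 rad. About 0.9 N starts it, 2.8 N at 0.125, 4.6 N at the stop.
- contact_forked: The other battery contact, not to be touched: the same block, its leaf split into two narrow prongs without a large button, 30 mm beside the plain one. Origin on the bay floor, axes as the logger's.
- pack: Bystander: the flat dark battery pack taken out of the bay, 50 x 58 x 16 mm, loose on the bench. Origin under its centre.
- stick: Bystander: memory stick, 54 x 18 x 8 mm, lying loose. Origin under its centre.

How it is judged:
By the outcome, as a careful person would: the job done as asked, in the order asked, and still so for the second after the job is handed in, while the arm keeps its last pose, push and grip.
It also fails if it takes over 56 s, if anything falls off the work surface, if the arm or the gripper's body presses on something with over 40 N, if the wrist force passes 120 N, or if a joint passes its speed limit or range.

## Working session

There is one attempt and no reset: what is moved stays moved. The work goes in short steps, Python scripts to look and compute and a shell command to move; the robot and the scene stay as the last step left them, time stands still between calls to the robot, and variables do not carry over. Pictures are saved under pics/ and viewed, at most 10 in all, crops included, and the job is handed in when it is done.

```bash
ls; mkdir -p pics
cat > a.py <<'E'
from cell import observe,cams,robot,models
import cv2,numpy as np
s=observe();print({k:np.round(v,3).tolist() for k,v in s.items()},robot.grip_depth)
for c in ("scene","top"):
    im=cams.read_camera(c);cv2.imwrite(f"pics/{c}0.png",im[:,:,::-1])
    m=cams.camera_model(c);print(c,np.round(m["pose"],3).tolist(),np.round(m["camera_matrix"],1).tolist())
    for t in ("tester","rack","logger","notch","door_hinge","door_lip","pack","stick"):
        r=models.pinpoint(t,c);print(t,[(np.round(d["position"],4).tolist(),round(d["confidence"],2)) for d in r[:2]])
E
python3 a.py
```

```text
pics
{'time': 0.0, 'qpos': [0.972, 0.343, 1.525, -0.0, 1.275, -0.146], 'qvel': [-0.0, -0.002, 0.001, -0.0, -0.0, -0.001], 'joint_efforts': [0.001, -43.124, -24.422, 0.072, 0.056, -0.0], 'tool_pos': [0.23, 0.472, 0.404], 'tool_rot': [-3.14, -0.0, 2.689], 'contact_force': [0.304, 0.464, 0.065], 'torque': [0.046, 0.032, 0.049], 'grip_force': 0.0, 'opening': 0.092} 0.1592
scene [[0.73, -0.408, 0.549, 0.023], [-0.684, -0.417, 0.599, -0.305], [-0.016, -0.813, -0.583, 0.579], [0.0, 0.0, 0.0, 1.0]] [[541.6, 0.0, 280.3], [0.0, 541.6, 204.1], [0.0, 0.0, 1.0]]
tester [([0.4651, 0.3224, 0.0949], 0.59)]
rack [([0.4606, 0.3235, 0.0191], 0.7)]
logger [([0.4147, 0.0756, 0.0013], 0.84)]
notch [([0.4196, 0.0448, 0.0413], 0.79)]
door_hinge [([0.4109, 0.1059, 0.0554], 0.58)]
door_lip [([0.4194, 0.0449, 0.0523], 0.95)]
pack [([0.3572, 0.2747, 0.0014], 0.7)]
stick [([0.5971, 0.2375, -0.0014], 0.53)]
top [[0.026, -0.992, 0.122, 0.347], [-1.0, -0.027, -0.005, 0.208], [0.008, -0.121, -0.993, 0.909], [0.0, 0.0, 0.0, 1.0]] [[456.3, 0.0, 272.8], [0.0, 456.3, 205.8], [0.0, 0.0, 1.0]]
tester [([0.4597, 0.3172, 0.0922], 0.56)]
rack [([0.5056, 0.3237, 0.003], 0.88)]
logger [([0.4173, 0.0467, 0.0408], 0.72), ([0.4194, 0.0733, 0.0011], 0.7)]
notch [([0.4182, 0.0493, 0.0398], 0.88)]
door_hinge [([0.4151, 0.105, 0.057], 0.57)]
door_lip [([0.4197, 0.0509, 0.0508], 0.89), ([0.5072, 0.3213, 0.0041], 0.35)]
pack [([0.357, 0.278, -0.0017], 0.84)]
stick [([0.5961, 0.2373, 0.0026], 0.63)]
```

View pics/scene0.png

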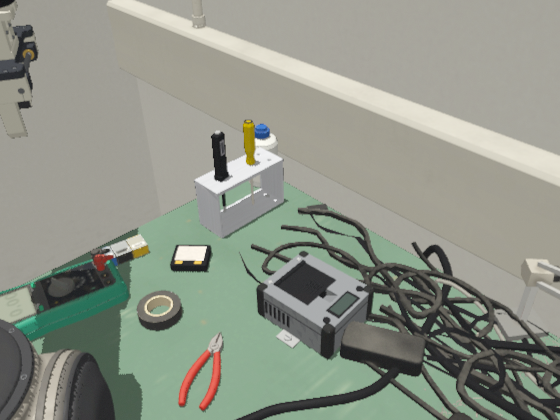

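View pics/top0.png

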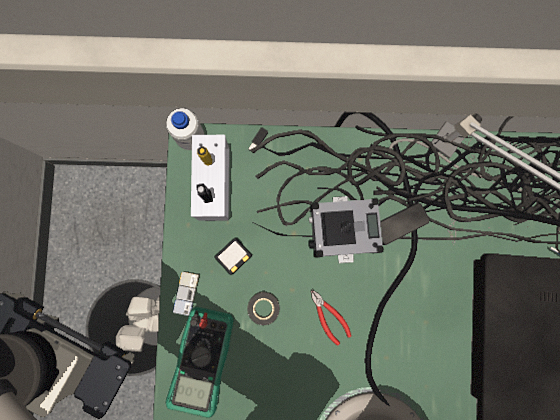

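The scene view shows the tester (black, ~220,160) and the screwdriver (yellow, ~250,140) in the rack, and the logger at ~(315,300). In the top view the tester is at (205,193) and the logger door at (338,228), with its hinge towards image left. Next I take a wrist view near the rack.

```bash
cat > h.py <<'E'
from cell import observe,cams,robot,models
import cv2,numpy as np
from scipy.spatial.transform import Rotation as R
def pose():
    s=observe();return np.array(s["tool_pos"]),R.from_euler("xyz",s["tool_rot"]),s
def plan(grasp,yaw_y=None):
    """rows' shares to bring the grasp point to world xyz; yaw_y: world heading of tool y (mod pi)"""
    p,r,s=pose();d=r.inv().apply(np.array(grasp)-[0,0,-robot.grip_depth]-p)
    t=0
    if yaw_y is not None:
        y=r.apply([0,1,0]);c=np.arctan2(y[1],y[0]);dd=(yaw_y-c+np.pi/2)%np.pi-np.pi/2
        t=-dd/np.pi
    print("shift",np.round(d/0.4,4),"turn",round(t,4),"mm",round(1000*np.linalg.norm(d)),"deg",round(t*180,1),"q6",round(s["qpos"][5],2))
def look(c,names,save=None):
    m=cams.camera_model(c);im=cams.read_camera(c)
    if save: cv2.imwrite(f"pics/{save}.png",im[:,:,::-1])
    for t in names:
        r=models.pinpoint(t,c);print(c,t,[(np.round(d["position"],4).tolist(),round(d["confidence"],2)) for d in r[:2]])
    return im,m
def proj(m,p):
    q=np.linalg.inv(m["pose"])@np.append(p,1);u=m["camera_matrix"]@q[:3];return u[:2]/u[2]
def ray(m,uv,z):
    d=m["pose"][:3,:3]@np.linalg.solve(m["camera_matrix"],[*uv,1]);o=m["pose"][:3,3];return o+d*(z-o[2])/d[2]
E
python3 -m jog '[[[-0.14,-0.04,0],0,0],[[-0.28,-0.08,0],0,0],[[-0.42,-0.12,0],0,0],[[-0.55,-0.156,0],0,0],[[-0.55,-0.156,0],0,0]]' 40
python3 - <<'E'
from h import *
im,m=look("wrist",("tester","rack","logger","notch","door_lip","door_hinge"),"w1")
print(np.round(m["pose"],3).tolist(),m["camera_matrix"].tolist()); p=pose();print(p[0],p[2]["time"])
E
```

```text
time: 1.52
tool_pos: [0.4026, 0.3175, 0.4046]
tool_rot: [3.142, 0.001, 2.684]
contact_force: [-0.2, 0.1, 0.4]
opening: 0.0917
grip_force: 0.0
wrist tester [([0.4649, 0.3197, 0.093], 0.96)]
wrist rack [([0.503, 0.3226, 0.006], 0.85)]
wrist logger [([0.4098, 0.0764, -0.0035], 0.59)]
wrist notch []
wrist door_lip []
wrist door_hinge []
[[0.442, 0.869, 0.221, 0.344], [0.897, -0.428, -0.109, 0.347], [0.0, 0.247, -0.969, 0.385], [0.0, 0.0, 0.0, 1.0]] [[347.21148454297656, 0.0, 279.1427733362581], [0.0, 347.21148454297656, 209.95768302907805], [0.0, 0.0, 1.0]]
[0.39933295 0.32061601 0.40481857] 1.875
```

View pics/w1.png

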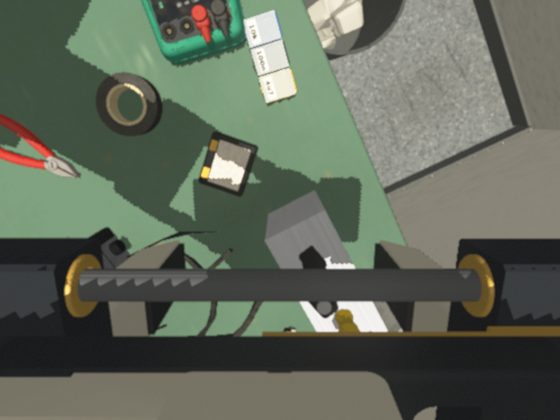

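The wrist view shows the rack at ~(320,250), with the tester around (315,280) mostly hidden by the gripper. Shifting for a clear view.

```bash
python3 -m jog '[[[-0.14,0,0],0,0],[[-0.28,0,0],0,0],[[-0.28,0,0],0,0]]' | head -2
python3 - <<'E'
from h import *
im,m=look("wrist",("tester","tester_tip","rack"),"w2")
u=proj(m,[.463,.32,.16]).astype(int);print(u,proj(m,[.463,.32,.092]),np.round(m["pose"],3).tolist())
x0,y0=max(u[0]-75,0),max(u[1]-60,0)
c=im[y0:y0+120,x0:x0+150];print(x0,y0)
cv2.imwrite("pics/w2c.png",cv2.resize(c,None,fx=5,fy=5,interpolation=cv2.INTER_CUBIC)[:,:,::-1])
E
```

```text
time: 2.25
tool_pos: [0.503, 0.2697, 0.4041]
wrist tester [([0.465, 0.3238, 0.094], 0.76), ([0.5983, 0.2362, -0.0021], 0.67)]
wrist tester_tip []
wrist rack [([0.5017, 0.3233, 0.0052], 0.88), ([0.359, 0.2754, 0.0005], 0.64)]
[322 134] [312.16031858 131.43870791] [[0.439, 0.871, 0.221, 0.444], [0.898, -0.426, -0.108, 0.299], [0.0, 0.247, -0.969, 0.384], [0.0, 0.0, 0.0, 1.0]]
247 74
```

View pics/w2c.png

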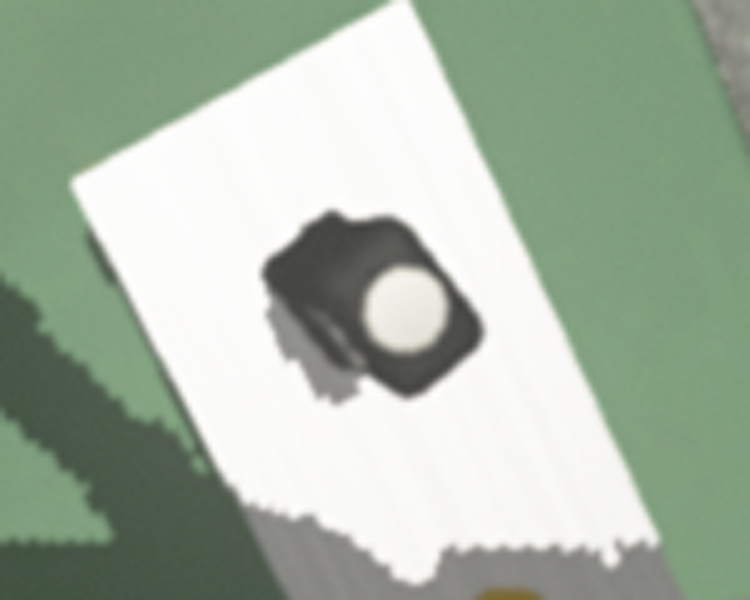

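The crop shows the tester's top with its cap at crop (405,310), pixel (328,136). The wide edge runs from (398,218) to (484,328) and the narrow edge from (484,330) to (410,397).

Run:
```python
from h import *
im,m=look("wrist",())
f=lambda u,v,z:ray(m,((u+.5)/5-.5+247,(v+.5)/5-.5+74),z)
print("cap",f(405,310,.178))
a,b,c=f(398,218,.176),f(484,328,.176),f(410,397,.176)
for d in(b-a,c-b): print(d,np.degrees(np.arctan2(d[1],d[0])),np.linalg.norm(d))
e=f(300,400,.092) 
r1,r2,r3=f(72,182,.092),f(405,0,.092),f(662,540,.092)
print("rack corners",r1,r2,"yaw",np.degrees(np.arctan2(*(r3-r2)[1::-1])),np.degrees(np.arctan2(*(r2-r1)[1::-1])))
g=np.gradient
```

```text
cap [0.45989321 0.32289531 0.178     ]
[0.0159208  0.00405284 0.        ] 14.282008262623258 0.016428556797228884
[ 0.00358311 -0.01114001  0.        ] -72.16993421461375 0.01170207216530414
rack corners [0.42569101 0.29164985 0.092     ] [0.42387695 0.35155302 0.092     ] yaw 2.604820195940705 91.73457105145374
```

Run:
```python
from h import *
plan([.4605,.3227,.245],np.radians(106));
```

```text
shift [0.1438 0.072  0.0018] turn -0.2325 mm 64 deg -41.8 q6 -0.76
```

```bash
python3 -m jog '[[[0.07,0.036,0],-0.06,0.2],[[0.144,0.072,0],-0.12,0.4],[[0.144,0.072,0],-0.18,0.4],[[0.144,0.072,0],-0.233,0.4],[[0.144,0.072,0],-0.233,0.4]]'
python3 - <<'E'
from h import *
im,m=look("wrist",("tester","rack"))
look("scene",("tester",)); look("top",("tester",))
plan([.4605,.3227,.137],np.radians(106)); print(pose()[2]["qpos"])
E
```

```text
time: 3.12
tool_pos: [0.4607, 0.3225, 0.4051]
tool_rot: [3.141, 0.0, -2.862]
contact_force: [0.0, -0.1, 0.2]
opening: 0.0554
grip_force: 0.0
wrist tester [([0.4666, 0.3217, 0.0953], 0.95), ([0.3591, 0.274, 0.0011], 0.38)]
wrist rack [([0.5011, 0.321, 0.0009], 0.71), ([0.4138, 0.1035, 0.0534], 0.47)]
scene tester [([0.4641, 0.3228, 0.0956], 0.82)]
top tester [([0.4619, 0.3165, 0.0926], 0.47)]
shift [0.0022 0.0029 0.2713] turn -0.0004 mm 109 deg -0.1 q6 -1.38
[ 4.72592904e-01  4.11510304e-01  1.41787793e+00  5.97801672e-05
  1.31216085e+00 -1.37632194e+00]
```

```bash
python3 -m jog '[[[0,0,0.1],0,0.4],[[0,0,0.2],0,0.4],[[0,0,0.271],0,0.4],[[0,0,0.271],0,0.4],[[0,0,0.271],0,1],[[0,0,0.271],0,1],[[0,0,0.271],0,1],[[0,0,0.271],0,1],[[0,0,0.271],0,1]]' 60
python3 - <<'E'
from h import *
print(pose()[2]); look("scene",("tester",),"s2")
E
```

```text
time: 4.6
tool_pos: [0.4618, 0.3218, 0.2966]
tool_rot: [-3.142, 0.001, -2.862]
contact_force: [-0.1, -0.7, 1.1]
opening: 0.0138
grip_force: 60.0
{'time': 4.6, 'qpos': array([ 4.72523190e-01,  5.15402424e-01,  1.56773890e+00, -1.98519170e-04,
        1.05796769e+00, -1.37742809e+00]), 'qvel': array([-0.00068387,  0.00025848, -0.00095844,  0.00020214,  0.00214694,
       -0.00223143]), 'joint_efforts': array([ 3.26615749e-01, -4.79666626e+01, -2.11091655e+01,  1.40779009e-01,
       -7.28895469e-02,  1.00354202e-03]), 'tool_pos': array([0.46176443, 0.32180295, 0.29664309]), 'tool_rot': array([-3.14151579e+00,  5.07861774e-04, -2.86234032e+00]), 'contact_force': array([-0.11787687, -0.73290082,  1.09776309]), 'torque': array([-0.06878942,  0.02331158,  0.08399877]), 'grip_force': 59.99496102333069, 'opening': 0.013786798700356576}
scene tester [([0.4656, 0.3243, 0.0968], 0.92), ([0.4146, 0.0762, -0.0013], 0.49)]
```

```bash
python3 -m jog '[[[0,0,-0.1],0,1],[[0,0,-0.2],0,1],[[0,0,-0.28],0,1],[[0,0,-0.28],0,1]]'
python3 - <<'E'
from h import *
plan([.49,.08,.27]); plan([.49,.08,.27],np.radians(97))
E
```

```text
time: 5.2
tool_pos: [0.4619, 0.322, 0.4108]
tool_rot: [3.14, 0.005, -2.862]
contact_force: [0.3, -0.0, -1.1]
opening: 0.0135
grip_force: 60.0
shift [ 0.0991 -0.6009 -0.0473] turn 0 mm 244 deg 0 q6 -1.38
shift [ 0.0991 -0.6009 -0.0473] turn 0.05 mm 244 deg 9.0 q6 -1.38
```

```bash
python3 -m jog '[[[0.02,-0.15,-0.02],0.01,1],[[0.05,-0.3,-0.04],0.03,1],[[0.07,-0.45,-0.047],0.05,1],[[0.1,-0.6,-0.047],0.05,1],[[0.1,-0.6,-0.047],0.05,1],[[0.1,-0.6,-0.047],0.05,1]]'
python3 - <<'E'
from h import *
im,m=look("wrist",("logger","notch","door_lip","door_hinge","tester","tester_tip"),"w3")
look("scene",("logger","notch","door_lip","door_hinge","tester","tester_tip"))
look("top",("logger","notch","door_lip","door_hinge"))
print(pose()[0]+[0,0,-.159-.115])
E
```

```text
time: 5.95
tool_pos: [0.4893, 0.0803, 0.4261]
tool_rot: [3.141, -0.002, -3.02]
contact_force: [-0.3, 0.7, -0.1]
opening: 0.014
grip_force: 60.0
wrist logger [([0.4116, 0.0754, -0.0026], 0.78)]
wrist notch [([0.4216, 0.052, 0.0414], 0.78)]
wrist door_lip [([0.4165, 0.0489, 0.0518], 0.75)]
wrist door_hinge [([0.411, 0.1075, 0.0502], 0.67)]
wrist tester [([0.4931, 0.0815, 0.2257], 0.94)]
wrist tester_tip [([0.4884, 0.0804, 0.1525], 0.79)]
scene logger [([0.4149, 0.0743, 0.001], 0.96)]
scene notch [([0.418, 0.0468, 0.0368], 0.82)]
scene door_lip [([0.4187, 0.041, 0.0536], 0.74)]
scene door_hinge [([0.4098, 0.1072, 0.0567], 0.63)]
scene tester [([0.4887, 0.083, 0.2231], 0.78)]
scene tester_tip [([0.4908, 0.0825, 0.1498], 0.8)]
top logger [([0.4179, 0.0767, -0.0014], 0.74)]
top notch [([0.5039, 0.3209, 0.0037], 0.56)]
top door_lip [([0.4191, 0.0484, 0.0484], 0.55)]
top door_hinge []
[0.48939048 0.08007261 0.15312571]
```

View pics/w3.png

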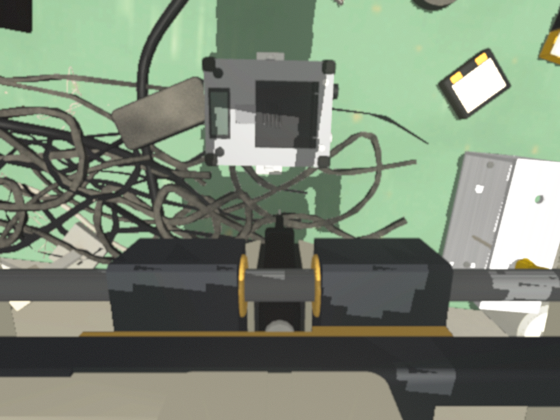

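The wrist view shows the logger, with the door's dark square between (256,82) and (320,146) and the notch to its left at ~(243,114). The tester hangs vertically at ~(278,225). Zooming in for the edges.

Run:
```python
import cv2
im=cv2.imread("pics/w3.png")[50:172,198:345];cv2.imwrite("pics/w3c.png",cv2.resize(im,None,fx=4.8,fy=4.8,interpolation=cv2.INTER_CUBIC))
```

```text
(no output)
```

View pics/w3c.png

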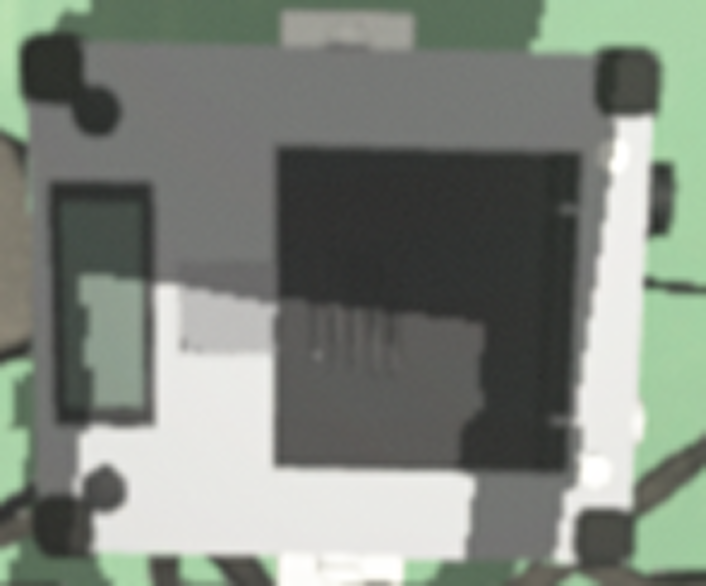

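The crop shows the door corners at (277,148), (580,153), (570,470) and (275,466), and the notch between x=180 and 275, y=262 and 352.

Run:
```python
from h import *
m=cams.camera_model("wrist")
f=lambda u,v,z=.054:ray(m,((u+.5)/4.8-.5+198,(v+.5)/4.8-.5+50),z)[:2]
A,B,C,D=f(277,148),f(580,153),f(570,470),f(275,466)
print(A,B,C,D)
for d in (B-A,C-D,A-D,B-C): print(np.linalg.norm(d),np.degrees(np.arctan2(d[1],d[0])))
print("free mid",(A+D)/2,"hinge mid",(B+C)/2,"notch outer",f(180,262),f(180,352))
```

```text
[0.38883166 0.04518494] [0.38235971 0.10545248] [0.44451581 0.11274996] [0.45123457 0.05137652]
0.06061403583620876 96.12932666611815
0.061740114408385546 96.24748822774282
0.06270932428308719 -174.3337010115244
0.06258301255452127 -173.30379795344658
free mid [0.42003311 0.04828073] hinge mid [0.41343776 0.10910122] notch outer [0.41294667 0.02792924] [0.43061547 0.02954598]
```

Run:
```python
from h import *
plan([.420,.0425,.1784],np.radians(96.1))
```

```text
shift [ 0.1836 -0.0722  0.2238] turn 0.0049 mm 119 deg 0.9 q6 -1.69
```

```bash
python3 -m jog '[[[0.1,-0.04,0.08],0.005,1],[[0.184,-0.072,0.16],0.005,1],[[0.184,-0.072,0.224],0.005,1],[[0.184,-0.072,0.224],0.005,1],[[0.184,-0.072,0.224],0.005,1]]'
python3 - <<'E'
from h import *
im,m=look("wrist",("notch","door_lip","tester_tip"),"w4")
look("scene",("tester_tip",),"s4")
p=pose()[0];print(p-[0,0,.2746]);a=cv2.imread("pics/s4.png")
ms=cams.camera_model("scene");u=proj(ms,[.42,.045,.06]).astype(int);print(u)
c1=a[u[1]-50:u[1]+50,u[0]-60:u[0]+60];c2=cv2.imread("pics/w4.png")[50:250,180:380]
cv2.imwrite("pics/c4.png",np.hstack([cv2.resize(c1,(480,400),interpolation=2),cv2.resize(c2[40:,:],(320,256),interpolation=2) if 0 else cv2.resize(c2,(320,400),interpolation=2)]))
plan([.420,.0425,.1614])
E
```

```text
time: 7.52
tool_pos: [0.4205, 0.0426, 0.3385]
tool_rot: [-3.141, 0.002, -3.035]
contact_force: [0.7, 0.0, 0.1]
opening: 0.0137
grip_force: 60.0
wrist notch [([0.4232, 0.0494, 0.0398], 0.71)]
wrist door_lip [([0.4178, 0.0517, 0.0521], 0.97)]
wrist tester_tip [([0.4211, 0.0399, 0.0638], 0.65)]
scene tester_tip [([0.421, 0.0434, 0.0615], 0.59), ([0.4081, 0.1055, 0.0541], 0.33)]
[0.42005719 0.04267537 0.06337019]
[323 289]
shift [ 0.0002 -0.0004  0.0434] turn 0 mm 17 deg 0 q6 -1.76
```

View pics/c4.png

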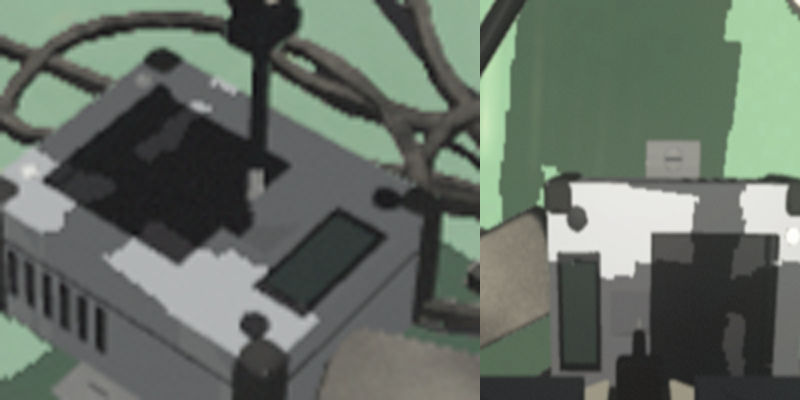

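The tip hangs above the notch just in front of the door's free edge. Descending into the notch.

```bash
python3 -m jog '[[[0,0,0.02],0,1],[[0,0,0.042],0,1],[[0,0,0.042],0,1]]';  python3 -m jog '[[[0,0.008,0],0,1],[[0,0.016,0],0,1],[[0,0.016,0],0,1]]'
```

```text
time: 8.2
tool_pos: [0.4197, 0.0426, 0.3198]
tool_rot: [3.141, -0.002, -3.035]
contact_force: [-0.1, -0.2, -0.1]
opening: 0.014
grip_force: 60.0
time: 8.57
tool_pos: [0.4193, 0.0486, 0.3208]
tool_rot: [-3.139, 0.0, -3.034]
contact_force: [0.4, -5.2, -1.2]
opening: 0.0139
grip_force: 60.0
```

```bash
python3 -m jog '[[[0,0.004,-0.008],0,1],[[0,0.004,-0.016],0,1],[[0,0.004,-0.024],0,1],[[0,0.004,-0.024],0,1]]'
python3 - <<'E'
from h import *
look("scene",("door_lip","tester_tip"),"s5");look("top",("door_lip",));look("wrist",("door_lip","tester_tip"))
a=cv2.imread("pics/s5.png")[239:339,263:383];cv2.imwrite("pics/c5.png",cv2.resize(a,(600,500),interpolation=2))
E
```

```text
time: 9.07
tool_pos: [0.4192, 0.0497, 0.3308]
tool_rot: [-3.138, 0.001, -3.034]
contact_force: [-1.3, -7.6, 1.2]
opening: 0.0137
grip_force: 60.0
scene door_lip [([0.421, 0.0449, 0.0654], 0.65)]
scene tester_tip [([0.4211, 0.0501, 0.0535], 0.96)]
top door_lip [([0.4216, 0.0492, 0.0602], 0.77)]
wrist door_lip [([0.4173, 0.0508, 0.06], 0.91)]
wrist tester_tip [([0.4181, 0.0504, 0.0577], 0.85)]
```

View pics/c5.png

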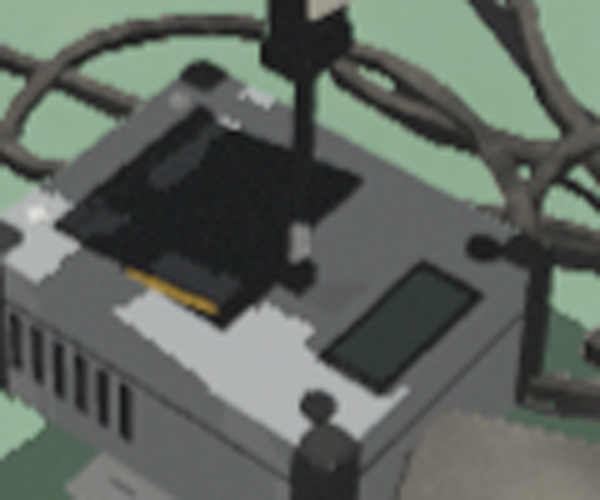

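The door lip is up by about 10 mm (the orange inner side shows at crop (170,290)), and the blade is holding it. I follow the lip's arc.

```bash
python3 -m jog '[[[0,0.006,-0.017],0,1],[[0,0.012,-0.030],0,1],[[0,0.02,-0.042],0,1],[[0,0.029,-0.053],0,1],[[0,0.039,-0.063],0,1],[[0,0.05,-0.072],0,1],[[0,0.05,-0.072],0,1]]'
python3 - <<'E'
from h import *
look("scene",("door_lip","tester_tip"));look("top",("door_lip",));look("wrist",("door_lip","tester_tip"))
E
```

```text
time: 10.35
tool_pos: [0.4174, 0.0702, 0.3603]
tool_rot: [-3.14, 0.004, -3.034]
contact_force: [1.2, -4.9, 5.9]
opening: 0.0134
grip_force: 60.0
scene door_lip [([0.4161, 0.0674, 0.1038], 0.61)]
scene tester_tip [([0.4166, 0.0712, 0.0854], 0.89), ([0.4006, 0.0771, 0.0176], 0.54)]
top door_lip [([0.4182, 0.0732, 0.1012], 0.81)]
wrist door_lip [([0.4167, 0.0716, 0.0997], 0.68), ([0.362, 0.2755, -0.0009], 0.22)]
wrist tester_tip [([0.4168, 0.0688, 0.0858], 0.82)]
```

```bash
python3 -m jog '[[[0,0.012,-0.004],0,1],[[0,0.024,-0.006],0,1],[[0,0.036,-0.006],0,1],[[0,0.048,-0.003],0,1],[[0,0.06,0],0,1],[[0,0.072,0],0,1],[[0,0.084,0],0,1],[[0,0.096,0],0,1],[[0,0.096,0],0,1]]'
python3 - <<'E'
from h import *
look("scene",("door_lip","tester_tip","door_hinge"));look("top",("door_lip","door_hinge"));look("wrist",("door_lip","tester_tip","door_hinge"))
E
```

```text
time: 11.88
tool_pos: [0.4127, 0.1086, 0.3594]
tool_rot: [-3.142, 0.001, -3.035]
contact_force: [0.3, -2.2, 0.3]
opening: 0.0139
grip_force: 60.0
scene door_lip [([0.4135, 0.1106, 0.1139], 0.72)]
scene tester_tip [([0.4056, 0.1069, 0.0823], 0.7)]
scene door_hinge [([0.4104, 0.1089, 0.0567], 0.6), ([0.4073, 0.1084, 0.0831], 0.37)]
top door_lip []
top door_hinge []
wrist door_lip [([0.431, 0.0808, 0.02], 0.58)]
wrist tester_tip [([0.4017, 0.1086, 0.0849], 0.56)]
wrist door_hinge [([0.4112, 0.1056, 0.0518], 0.95)]
```

```bash
python3 -m jog '[[[0,0.009,0],0,1],[[0,0.018,0],0,1],[[0,0.018,0],0,1],[[0,-0.02,-0.02],0,1],[[0,-0.09,-0.04],0,1],[[0,-0.19,-0.06],0,1],[[0,-0.19,-0.06],0,1],[[0,-0.19,-0.06],0,1]]'
python3 - <<'E'
from h import *
for c in("scene","top","wrist"): look(c,("contact_plain","spot_plain","contact_forked","door_lip","tester_tip"),"e_"+c)
p=pose()[0];print(p)
m=cams.camera_model("scene");u=proj(m,[.417,.08,.05]).astype(int)
c1=cv2.imread("pics/e_scene.png")[u[1]-62:u[1]+38,u[0]-50:u[0]+50]
m=cams.camera_model("wrist");u=proj(m,[.417,.077,.04]).astype(int);print(u)
y0,x0=max(u[1]-50,0),max(u[0]-50,0);print(x0,y0)
c2=cv2.imread("pics/e_wrist.png")[y0:y0+100,x0:x0+100]
cv2.imwrite("pics/c6.png",np.hstack([cv2.resize(c,(400,400),interpolation=2) for c in(c1,c2)]))
E
```

```text
time: 13.42
tool_pos: [0.4208, 0.0331, 0.3833]
tool_rot: [3.14, 0.0, -3.036]
contact_force: [0.4, -0.1, -0.3]
opening: 0.0136
grip_force: 60.0
scene contact_plain [([0.4187, 0.0355, 0.1847], 0.68), ([0.4296, 0.0805, 0.0192], 0.48)]
scene spot_plain [([0.4293, 0.0734, 0.0345], 0.42)]
scene contact_forked [([0.4001, 0.0749, 0.0191], 0.61)]
scene door_lip [([0.4086, 0.118, 0.112], 0.57), ([0.4293, 0.0814, 0.0205], 0.39)]
scene tester_tip [([0.4146, 0.0309, 0.1087], 0.93), ([0.5976, 0.2381, -0.0002], 0.18)]
top contact_plain [([0.4267, 0.0792, 0.0192], 0.36), ([0.4359, 0.074, 0.0347], 0.18)]
top spot_plain [([0.432, 0.077, 0.0366], 0.58)]
top contact_forked [([0.3996, 0.0807, 0.0233], 0.46)]
top door_lip [([0.4151, 0.1224, 0.1074], 0.58)]
top tester_tip [([0.5031, 0.3209, 0.0011], 0.63)]
wrist contact_plain [([0.4335, 0.079, 0.0164], 0.66)]
wrist spot_plain [([0.4307, 0.0728, 0.0319], 0.65), ([0.3582, 0.2749, -0.0011], 0.64)]
wrist contact_forked [([0.4004, 0.076, 0.0227], 0.9)]
wrist door_lip [([0.4121, 0.1226, 0.11], 0.65)]
wrist tester_tip [([0.4115, 0.0327, 0.1105], 0.57)]
[0.42088118 0.03300723 0.38312897]
[325 193]
275 143
```

View pics/c6.png

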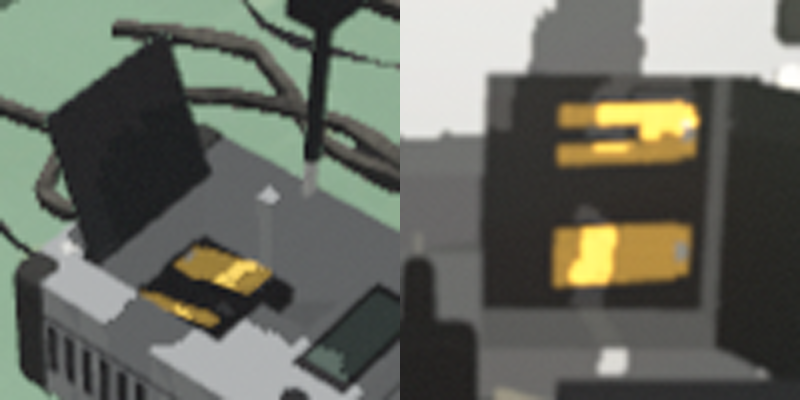

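The left half (scene) shows the door standing past upright. The right half (wrist) shows the plain leaf at crop (620,255) and the forked one at (628,130). The networks agree that the plain leaf is on the nearer-to-wall side, and that the tester tip has swung about 8 mm in −x in the grip. I go above the spot and measure the tilt again.

Run:
```python
from h import *
m=cams.camera_model("wrist");print(ray(m,(323.7,206.7),.035)); plan([.439,.075,.2],np.radians(96.1))
```

```text
[0.43064124 0.07822156 0.035     ]
shift [-0.0562  0.0996  0.0598] turn -0.0 mm 52 deg -0.0 q6 -1.78
```

```bash
python3 -m jog '[[[-0.03,0.05,0.02],0,1],[[-0.056,0.1,0.04],0,1],[[-0.056,0.1,0.06],0,1],[[-0.056,0.1,0.06],0,1],[[-0.056,0.1,0.06],0,1]]'
python3 - <<'E'
from h import *
for c in("scene","top","wrist"): look(c,("tester","tester_tip","spot_plain","door_lip"),"f_"+c)
print(pose()[0]-[0,0,.2746])
c1=cv2.imread("pics/w3.png")[200:330,220:340];c2=cv2.imread("pics/f_wrist.png")[200:330,220:340]
m=cams.camera_model("scene");u=proj(m,[.435,.075,.09]).astype(int)
c3=cv2.imread("pics/f_scene.png")[u[1]-80:u[1]+50,u[0]-60:u[0]+60]
cv2.imwrite("pics/c7.png",np.hstack([cv2.resize(c,(266,288),interpolation=2) for c in(c1,c2,c3)]))
E
```

```text
time: 14.95
tool_pos: [0.4388, 0.0747, 0.3593]
tool_rot: [-3.141, 0.0, -3.036]
contact_force: [-0.3, 0.0, -0.5]
opening: 0.0133
grip_force: 60.0
scene tester []
scene tester_tip [([0.4318, 0.0754, 0.085], 0.92), ([0.4183, 0.0448, 0.037], 0.57)]
scene spot_plain [([0.4273, 0.0777, 0.0379], 0.42), ([0.4302, 0.082, 0.0229], 0.3)]
scene door_lip [([0.4138, 0.119, 0.11], 0.68)]
top tester []
top tester_tip []
top spot_plain []
top door_lip [([0.4106, 0.1219, 0.1094], 0.63)]
wrist tester [([0.4376, 0.078, 0.1585], 0.96)]
wrist tester_tip [([0.4329, 0.0774, 0.0876], 0.98)]
wrist spot_plain [([0.4327, 0.0745, 0.0329], 0.74)]
wrist door_lip [([0.4131, 0.0775, 0.0002], 0.69)]
[0.43889213 0.07519464 0.08450296]
```

View pics/c7.png

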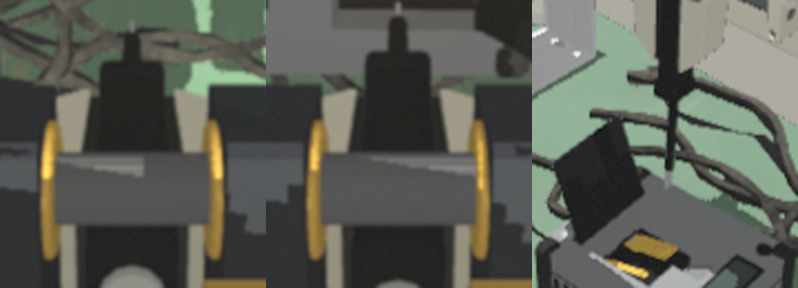

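The tester leans about 3.5° in the grip (the tip is ~17 crop px further forward than before), square in the other direction, and the tip hangs over the plain leaf. I take this as upright and correct for the offset. Descending.

```bash
python3 -m jog '[[[0.003,0,0.04],0,1],[[0.003,0,0.08],0,1],[[0.003,0,0.11],0,1],[[0.003,0,0.11],0,1],[[0.003,0,0.11],0,1]]'
python3 - <<'E'
from h import *
for i in range(2):
  for c in("scene","wrist"): look(c,("tester_tip","spot_plain"))
  print(pose()[0]-[0,0,.2746],pose()[2]["contact_force"])
E
```

```text
time: 16.32
tool_pos: [0.4379, 0.0751, 0.3155]
tool_rot: [3.142, 0.001, -3.035]
contact_force: [1.1, 0.3, 0.1]
opening: 0.0139
grip_force: 60.0
scene tester_tip [([0.503, 0.3229, 0.0009], 0.74), ([0.4327, 0.074, 0.0399], 0.57)]
scene spot_plain [([0.4267, 0.0741, 0.0364], 0.71)]
wrist tester_tip [([0.4291, 0.0728, 0.0405], 0.96), ([0.428, 0.0739, 0.0327], 0.31)]
wrist spot_plain [([0.4285, 0.0718, 0.0334], 0.96)]
[0.43775806 0.07504324 0.04081571] [ 0.70132774  0.26107486 -0.83141614]
scene tester_tip [([0.4305, 0.0771, 0.0399], 0.62)]
scene spot_plain [([0.4278, 0.0764, 0.0369], 0.65)]
wrist tester_tip [([0.4304, 0.0738, 0.041], 0.84)]
wrist spot_plain [([0.4318, 0.0734, 0.0309], 0.77)]
[0.43770395 0.07506154 0.04052965] [ 0.23665809 -0.33204485 -0.85168455]
```

```bash
for i in 1; do python3 -m jog '[[[0.003,0,0.008],0,1],[[0.003,0,0.01],0,1],[[0.003,0,0.01],0,1],[[0.003,0,0.01],0,1]]'; python3 -c "
from h import *
for i in range(5): cams.read_camera('top'); s=observe(); print(s['contact_force'].round(2),s['tool_pos'].round(4))"; done
```

```text
time: 17.42
tool_pos: [0.4366, 0.0749, 0.3111]
tool_rot: [3.142, 0.0, -3.035]
contact_force: [0.8, 1.2, -0.2]
opening: 0.0137
grip_force: 60.0
[ 0.4   0.22 -0.68] [0.4366 0.0749 0.3112]
[-0.38 -0.65 -0.16] [0.4366 0.0749 0.3112]
[ 0.75  0.83 -0.29] [0.4366 0.0749 0.3112]
[-0.43 -0.1  -0.75] [0.4365 0.0749 0.3112]
[ 0.64 -0.08 -0.63] [0.4365 0.0749 0.3111]
```

```bash
python3 -m jog '[[[0,0,0.003],0,1],[[0,0,0.004],0,1],[[0,0,0.004],0,1]]' >/dev/null; python3 -c "
from h import *
for i in range(5): cams.read_camera('top'); s=observe(); print(s['contact_force'].round(2),s['tool_pos'].round(4))"
```

```text
[-0.62 -0.28 -0.84] [0.4365 0.0749 0.3095]
[-0.4  -0.64 -0.07] [0.4365 0.0749 0.3095]
[-0.19  0.5  -1.  ] [0.4365 0.0749 0.3095]
[-0.34 -0.38 -0.07] [0.4365 0.0749 0.3095]
[-0.05 -0.58 -0.79] [0.4365 0.0749 0.3095]
```

```bash
cat > f.py <<'E'
from h import *
F=[]
for i in range(6): cams.read_camera('top'); s=observe(); F.append(s['contact_force'])
print(np.mean(F,0).round(2),s['tool_pos'].round(4),s['time'],s['joint_efforts'].round(2)[1:3])
E
python3 -m jog '[[[0,0,0.003],0,1],[[0,0,0.003],0,1]]' >/dev/null; python3 f.py; python3 -m jog '[[[0,0,0.003],0,1],[[0,0,0.003],0,1]]' >/dev/null; python3 f.py
```

```text
[-0.16  0.06 -0.32] [0.4365 0.0749 0.3083] 18.85 [-36.82 -19.91]
[ 0.18 -0.45  0.97] [0.4365 0.0749 0.3072] 19.4 [-36.28 -19.45]
```

```bash
python3 -m jog '[[[0,0,0.003],0,1],[[0,0,0.003],0,1]]' >/dev/null; python3 f.py
python3 - <<'E'
from h import *
for c in("scene","wrist","top"): look(c,("tester_tip","spot_plain","door_lip","pack","stick"))
E
```

```text
[ 0.27 -0.6   1.16] [0.4366 0.0749 0.306 ] 19.95 [-35.98 -19.06]
scene tester_tip [([0.4308, 0.0742, 0.0316], 0.92)]
scene spot_plain [([0.4288, 0.0752, 0.0334], 0.61), ([0.5044, 0.3223, 0.004], 0.49)]
scene door_lip [([0.4113, 0.1199, 0.1111], 0.8)]
scene pack [([0.3598, 0.2741, -0.0009], 0.57)]
scene stick []
wrist tester_tip [([0.4298, 0.0736, 0.0347], 0.62)]
wrist spot_plain [([0.431, 0.073, 0.0325], 0.94)]
wrist door_lip [([0.4133, 0.1235, 0.109], 0.88)]
wrist pack [([0.3601, 0.2754, -0.0002], 0.56)]
wrist stick [([0.4381, 0.0785, 0.105], 0.52), ([0.502, 0.3261, 0.0029], 0.28)]
top tester_tip []
top spot_plain []
top door_lip [([0.4124, 0.123, 0.1084], 0.54)]
top pack [([0.358, 0.2776, -0.0041], 0.86)]
top stick [([0.5998, 0.2343, 0.0016], 0.59)]
```

```bash
python3 -m jog '[[[0,0,0.002],0,1],[[0,0,0.002],0,1],[[0,0,0.002],0,1]]' >/dev/null; python3 f.py;python3 f.py
```

```text
[ 0.29 -1.11  1.58] [0.4365 0.0749 0.3051] 21.525 [-35.75 -18.74]
[ 0.73 -0.75  2.15] [0.4365 0.0749 0.3051] 21.825 [-35.74 -18.72]
```

```bash
python3 -c "
from cell import robot
print(robot.hand_in())"
```

```text
the job is handed in; nothing more can be done
None
```

I handed the job in with the door open past upright (about 1.8 rad) and the tester held on the plain contact's button at about 2.4 N. That is roughly 0.1 rad of leaf deflection against the 0.25 stop, by my own readings; the tester leans about 3.5° in the grip, and hand-in returned no verdict.

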